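# Hang the missing arm on the copper-tube rack

## Task

Hang the loose rack arm on the bare post of the copper-tube rack, in the same slots (fourth and sixth from the bottom) as the arm on the other post: hook both its tabs in, then press it down until it is fully home and its spring pin has snapped into its slot. Work by feel and never force the arm hard against the post; let go of it at the end and leave the other things on the bench where they are.

Things in the scene. Friction and masses are not known exactly. Their poses are not given: they have to be found in the camera images.
- bracket: loose grey steel rack arm, about 0.33 kg, standing on its underside. Origin: lower edge of the back of its end plate, mid-width; z up, x towards the tabs, y across. In mm: end plate 44 wide, 110 high, 5 thick (x -5 to 0); square tube 30 wide, 30 high along the underside from x = -5 to -161 (grip it across, about x = -80); end stop 44 high at its tip. Two tabs and a spring pin behind the plate
- upper_tab (a point): tip of the loose arm's upper tab (x 9, z 91 in bracket). Both tabs are 6 wide (y) and stick 9 mm out of the plate's back; necks at z = 16 to 26 and 86 to 96, each with a lip hanging 9 below the neck at its tip (x = 5 to 9)
- flange_top (a point): middle of the upper face of the flange folded forward along the loose arm's plate top (44 mm wide, x = -25 to -3, z = 110 in bracket): the place to press down. Pressed far out on the tube, the arm jams and levers hard on the post
- plunger (a joint): spring pin of the loose arm, 6 mm across, round-nosed, at z = 71, 8 out of the plate's back; housing and 17 mm black knob reach x = -36 in front. 0 = out, grows as pushed in (m); pushes with 5 N when out, 7.5 N at 8 mm in. Never needs pulling: the post pushes it in as the tabs enter; it snaps out (to 0 to 1 mm) into the slot between the tabs once the arm is within 2 mm of home, and locks it
- seat (a point): drawn place of the loose arm's origin when fully home (146 mm up); x level into the bare post, z up, like the arm's axes. The post is clamped by hand in its shoe, so its slots may really sit up to 10 mm higher or lower and its face 4 mm nearer or farther (not sideways): feel for them. Relative to true home, the tabs enter 9 to 15 mm (best 12) too high, within 2 mm in y, pushed along +x until the plate meets the post
- foot_bare: shoe of the empty post (left or right), origin under the drawn place of the post face's middle, 12 mm above the bench, axes as seat. Post (mm): channel 50 wide, 40 deep, 240 high, its foot 15 above this origin as drawn. Face 3 thick, hollow behind, one column of slots 10 wide, 25 high, lower edges 30, 65, 100, 135, 170, 205 above the post's foot; tabs go in those at 135 and 205, pin at 170
- partner: the twin arm, fixed in the same slots of the other post, 220 mm away along y, its post clamped as drawn; same shape, origin and axes as the loose arm. Once the loose arm's tabs are in and lowered behind the face, pin and friction can hold it up half-way; 5 to 20 N straight down on its flange brings it home
- wrench: flat steel spanner 170 mm long, 8 mm thick; origin at its middle, underside; to be left alone
- screwdriver: black-handled screwdriver 200 mm long, lying, 26 mm high; origin at its middle, underside; to be left alone
- flux_jar: flux jar, 56 mm across, 60 mm high; origin under its centre; to be left alone
- coupling: short copper sleeve standing on end, 28 mm across, 30 mm high; origin under its centre; to be left alone
- offcut: copper tube offcut, 19 mm across, 110 mm long, lying; origin at mid-length, at its underside as it lay at the start; to be left alone
- tube_cutter: small blue wheel tube cutter, about 115 mm long, 18 mm high, lying flat; origin under its frame's middle; to be left alone

How it is judged:
On the way:
1. the tabs are in the slots of the bare post (its steel pushes the spring pin back), the arm not yet locked (value of joint plunger above 0.004 m and x of upper_tab in the frame of seat between -0.007 and 0.02 m and y of upper_tab in the frame of seat between -0.006 and 0.006 m and z of upper_tab in the frame of seat between 0.08 and 0.12 m), for 0.02 s.
At the end, for the whole second after the job is handed in: The arm hangs at rest on the bare post, locked: its spring pin out again (less than 3 mm pushed in); origin within 13 mm of seat in height, 4 mm sideways, -8 to 6 mm along x; upright within 0.06 rad, square to the post within 0.09 rad (x of bracket in the frame of seat between -0.008 and 0.006 m and y of bracket in the frame of seat between -0.004 and 0.004 m and z of bracket in the frame of seat between -0.013 and 0.013 m and angle between the z axis of bracket and the z axis of seat, either way round below 0.06 rad and angle between the x axis of bracket and the x axis of seat, either way round below 0.09 rad and value of joint plunger below 0.003 m and linear speed of bracket below 0.01 m/s); the robot touches nothing.
It fails at once if the arm is forced against the bare post with more than 90 N (contact force between bracket and foot_bare above 90 N).
It fails at once if one of the other things on the bench is moved by more than 30 mm (distance of any of wrench, screwdriver, flux_jar, coupling, offcut, tube_cutter from where it was at the start of the episode above 0.03 m).
It also fails if it takes over 64 s, if anything falls off the work surface, if the arm or the gripper's body presses on something with over 40 N, if the wrist force passes 120 N, or if a joint passes its speed limit or range.

## Robot

A 7-joint arm with a two-finger parallel gripper is mounted at the origin on the work surface. World frame = base frame: x ahead of the robot, y to its left, z up, the work surface at z = 0. Lengths are in m, angles in rad, forces in N, time in s.
With the tool pointing down it reaches from about 0.425 to 0.95 m from the base axis. Payload 4.7 kg.
Tool frame: the origin (TCP) lies on the centre line of the jaws, within the pads' length; the fingertips stand 17 mm ahead of it and the grasp point (between the pads) lies 2 mm behind it; z points along the fingers, y is the line along which they close (so a half turn about z gives the same grasp; the last joint's range is limited). The gripper opens to 85 mm and grips with 20 to 120 N. Pads are 22 mm wide; open, the fingers measure 114 mm over their backs; the gripper's body (76 mm by 85 mm) begins 54 mm behind the grasp point. The pads swing forward as they close: fully open they stand 13 mm farther back than shut.
Start: joints at [1.124, 0.469, -0.049, 1.532, 0.024, 1.141, -0.082], TCP at [0.274, -0.617, 0.248] pointing down, gripper open.
Joint ranges: [-2.59, 2.59], [-0.33, 1.99], [-1.39, 1.29], [0.1, 2.45], [-1.04, 4.18], [0.21, 1.99], [-2.66, 2.66]. Speed limits (rad/s): [2.57, 2.57, 3.14, 3.14, 3.14, 3.14, 3.14].

## Interface

Orientations are given as a unit quaternion [w, x, y, z].
In Python, from bench import robot gives the robot as it stands. The module is installed in compiled form; this text tells all that it offers.
- The arm moves only by the shell command python3 -m crank 'ROWS'. ROWS is JSON, a list of rows, each an object of numbers: "dx", "dy", "dz": the shift along the tool's x, y, z as a fraction of full scale; "ax", "ay", "az": the turn, a rotation vector about the tool's x, y, z as a fraction of full scale; "gripper": the finger opening in mm, from 0 to 85.4. In form: [{"dx": .., "dy": .., "dz": .., "ax": .., "ay": .., "az": .., "gripper": ..}, ...]. A call has 1 to 5 rows; each row is the pose to reach, as a shift and turn from the pose commanded when the call began, along the tool's axes at that moment, turning the shorter way round; what a row does not reach only later rows make up. Full scale, the value 1, is 100 mm for a shift and 360 degrees for a turn. A row lasts 1/8 s, in which the tool goes at most 62.5 mm and 10.7 degrees, less where a joint would pass 70% of its speed; a pose out of reach is approached as far as the arm can. A call with a number of a shift or a turn outside -1 to 1 is refused whole. A call with a gripper value outside its range is refused whole. The fingers move at their own pace and stop on an object; the grip force is fixed at half the most. Time passes only in rows, so rows that repeat a pose let the fingers close. It gives the time, the measured TCP pose, the force, the opening and the grip force at its end, in the units of the state.
- robot.get_state(): the state, without advancing time (a new reading comes with each control period).
- robot.read_camera(name): name is "side" or "top"; returns a dict with "color" (420x560x3 uint8, red, green, blue), "z_map" (420x560 float32, m along the optical axis (not along the pixel's ray), 0 where there is no reading), "fx", "fy", "cx", "cy" (pixels), "world_from_camera" (4x4, takes a point from camera to world coordinates). Camera axes: x right, y down, z forward; pixel columns grow to the right and rows downward; lengths in m; the calibration is good to about 2 mm. A picture is of the moment at which its call begins.
- robot.hand_in(): hands the job in; it is judged then, once.
The state is a dict: "clock": time; "q": joint angles; "qvel": joint speeds; "joint_torque": joint torques, N m; "ee_pos": TCP position; "orientation": TCP orientation; "contact_force": force on the tool from outside, world axes, zero at the start; "torque": the same for the moment, N m; "opening": finger opening in m; "finger_force": force on a finger pad.
Only numpy, scipy, OpenCV 4.12 (cv2) and the standard library are available. Lean on these libraries where they do the work, as an engineer would, in place of code of your own. Each camera call takes 0.05 s, during which the arm holds its last target. There are 200 camera calls.

## Working session

There is one attempt and no reset: what is moved stays moved. The work goes in short steps, Python scripts to look and compute and a shell command to move; the robot and the scene stay as the last step left them, time stands still between calls to the robot, and variables do not carry over. Pictures are saved under pics/ and viewed, at most 10 in all, crops included, and the job is handed in when it is done.

```bash
mkdir -p pics
cat > h.py <<'E'
import numpy as np,cv2
from bench import robot
def cam(n):
    c=robot.read_camera(n); z=c["z_map"]; v,u=np.mgrid[:z.shape[0],:z.shape[1]]
    P=np.stack([(u-c["cx"])/c["fx"]*z,(v-c["cy"])/c["fy"]*z,z],-1)
    T=c["world_from_camera"]; W=P@T[:3,:3].T+T[:3,3]; W[z==0]=np.nan
    return c,W
E
python3 - <<'E'
from h import *
s=robot.get_state(); print(s["clock"],s["ee_pos"],s["orientation"],s["contact_force"])
for n in("side","top"):
    c,W=cam(n); cv2.imwrite(f"pics/{n}0.png",c["color"][:,:,::-1]); np.save(n+"0.npy",W)
    print(n,c["fx"],np.round(c["world_from_camera"],3).tolist())
E
```

```text
0.0 [ 0.27369353 -0.61642071  0.24724625] [-9.61514409e-04  9.78253489e-01  2.07410562e-01 -2.16049569e-04] [-0.23558698 -0.26968161  0.2492042 ]
side 475.1319590281279 [[0.904, -0.317, 0.289, 0.264], [-0.428, -0.692, 0.581, -0.66], [0.016, -0.648, -0.761, 0.87], [0.0, 0.0, 0.0, 1.0]]
top 496.79294521472895 [[0.0, -0.988, 0.155, 0.355], [-1.0, -0.0, -0.001, -0.058], [0.001, -0.155, -0.988, 1.429], [0.0, 0.0, 0.0, 1.0]]
```

View pics/side0.png

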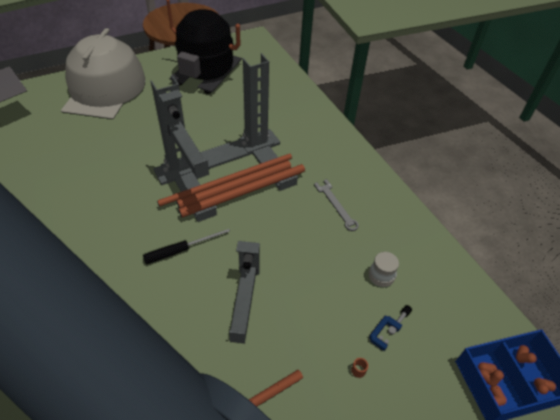

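View pics/top0.png

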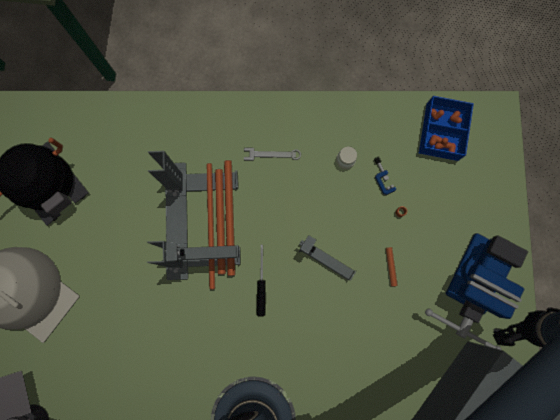

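The top view shows the loose arm with its plate near (307,243) and tube tip near (352,275). The partner is at (182–240,254) and the bare post near (165,170). In the side view the bare post is at (257,105), with its slots visible.

Run:
```python
from h import *
W=np.load("top0.npy");S=np.load("side0.npy")
def reg(W,u0,u1,v0,v1,z0,z1):
    p=W[v0:v1,u0:u1].reshape(-1,3); return p[(p[:,2]>z0)&(p[:,2]<z1)]
def rect(n,p):
    r=cv2.minAreaRect((p[:,:2]*1000).astype(np.float32)); print(n,len(p),np.round(p.mean(0),4),r)
    q=p[:,:2]-p[:,:2].mean(0); w=np.linalg.svd(q,full_matrices=False)[2][0]; print("   dir",w,np.degrees(np.arctan2(w[1],w[0])))
rect("loose tube",reg(W,290,362,230,285,.022,.036))
rect("loose flange",reg(W,290,362,230,285,.1,.118))
rect("partner tube",reg(W,180,245,240,266,.168,.184))
rect("partner flange",reg(W,170,245,235,270,.245,.265))
for n,b in(("postP",(140,185,235,275)),("postB",(140,185,145,195))):
    p=reg(W,*b,.2,.3); rect(n+" top",p); print(p[:,2].max(),p.min(0))
    p=reg(W,*b,.255,.3); 
    if len(p): rect(n+" toptop",p)
# side: posts front face
for n,b in(("B",(236,282,45,150)),("P",(150,200,75,180))):
    p=reg(S,*b,.06,.3); print(n,len(p),p.min(0),p.max(0))
    for z in np.arange(.06,.29,.03):
        q=p[abs(p[:,2]-z)<.015]; print(round(z,2),len(q),np.round(np.percentile(q,[5,50,95],axis=0),3).tolist())
big=cv2.resize(cv2.cvtColor(robot.read_camera("side")["color"][40:210,140:310],cv2.COLOR_RGB2BGR),None,fx=3.5,fy=3.5,interpolation=cv2.INTER_CUBIC)
cv2.imwrite("pics/rack.png",cv2.convertScaleAbs(big,alpha=1.8))
```

```text
loose tube 489 [ 0.4304 -0.2185  0.0294] ((440.35614013671875, -202.74716186523438), (169.74761962890625, 35.0130615234375), 60.377925872802734)
   dir [-0.51538488 -0.85695882] -121.02318466012898
loose flange 157 [ 0.4748 -0.1487  0.1099] ((476.6831970214844, -145.7843017578125), (32.430789947509766, 43.55139923095703), 57.734004974365234)
   dir [-0.84898314  0.52841993] 148.10124179529402
partner tube 650 [0.4478 0.1042 0.1759] ((448.1904296875, 105.82726287841797), (30.39191436767578, 147.1272430419922), 2.6075682640075684)
   dir [-0.04839643  0.99882821] 92.77399468967901
partner flange 133 [0.4445 0.1802 0.2559] ((444.69012451171875, 180.06356811523438), (42.995025634765625, 15.329644203186035), 0.9105861186981201)
   dir [-0.99944349 -0.03335731] -178.08841227968767
postP top 440 [0.4434 0.1947 0.2499] ((443.50909423828125, 200.35162353515625), (49.637210845947266, 78.79961395263672), 1.9839627742767334)
   dir [-0.04196188 -0.99911921] -92.40494488484669
0.2709495277699867 [0.41753523 0.16103596 0.20114832]
postP toptop 252 [0.444  0.1971 0.2606] ((443.4978942871094, 205.55
[... 1259 characters left out ...]
03 [0.41593216 0.03119333 0.06007945] [0.60405884 0.52839993 0.27033136]
0.06 82 [[0.417, 0.198, 0.061], [0.432, 0.201, 0.065], [0.596, 0.521, 0.074]]
0.09 124 [[0.417, 0.198, 0.078], [0.425, 0.201, 0.089], [0.441, 0.232, 0.104]]
0.12 110 [[0.417, 0.197, 0.107], [0.423, 0.201, 0.12], [0.436, 0.232, 0.134]]
0.15 218 [[0.417, 0.034, 0.14], [0.431, 0.159, 0.156], [0.444, 0.227, 0.164]]
0.18 905 [[0.419, 0.035, 0.168], [0.442, 0.134, 0.176], [0.46, 0.202, 0.189]]
0.21 283 [[0.417, 0.162, 0.197], [0.436, 0.193, 0.216], [0.464, 0.227, 0.224]]
0.24 252 [[0.417, 0.174, 0.226], [0.437, 0.194, 0.235], [0.463, 0.232, 0.255]]
0.27 329 [[0.418, 0.175, 0.255], [0.443, 0.199, 0.258], [0.466, 0.231, 0.268]]
```

View pics/rack.png

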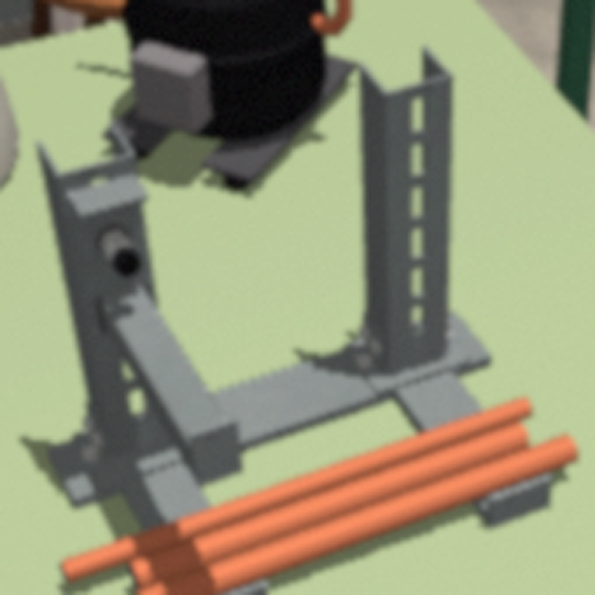

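The rack crop shows the bare post's slot column from (417,110) down to (417,320). The partner's plate spans (70–145,180–330). The bare post's top sits a little low. Next I'll fit the geometry.

Run:
```python
from h import *
from scipy.optimize import minimize
W=np.load("top0.npy");S=np.load("side0.npy")
def reg(W,u0,u1,v0,v1,z0,z1):
    p=W[v0:v1,u0:u1].reshape(-1,3); return p[(p[:,2]>z0)&(p[:,2]<z1)]
# face of bare post and partner post: robust line y=a+b x
for n,b in(("B",(236,282,45,150)),("P",(150,200,75,180))):
    p=reg(S,*b,.07,.255 if n=="B" else .14)
    m=(p[:,1]>.19)&(p[:,1]<.222)
    q=p[m]
    for _ in range(8):
        c=np.polyfit(q[:,0],q[:,1],1); q=q[abs(q[:,1]-np.polyval(c,q[:,0]))<.003]
    print(n,"face",c,len(q),"angle x-axis",90+np.degrees(np.arctan(c[0])),"xrange",np.percentile(q[:,0],[1,99]))
    if n=="B":
        xc=np.percentile(q[:,0],[1,99]).mean()
        V=S[45:150,236:282]; d=V[...,1]-np.polyval(c,V[...,0])
        # use ray/plane intersection heights
        cm=robot.read_camera("side");T=cm["world_from_camera"]
        prof={}
        for v in range(45,150):
          for u in range(236,282):
            r=T[:3,:3]@np.array([(u-cm["cx"])/cm["fx"],(v-cm["cy"])/cm["fy"],1]);o=T[:3,3]
            t=(c[1]+c[0]*o[0]-o[1])/(r[1]-c[0]*r[0]);P=o+t*r
            if abs(P[0]-xc)<.004: prof[round(P[2],4)]=(d[v-45,u-236]>.004, int(cm["color"][v,u].sum()))
        ks=sorted(prof); print(xc,[(k,int(prof[k][0]),prof[k][1]) for k in ks if k>.05])
# arms: tube edges
for n,b,z,a0,zz in(("loose",(290,362,230,285),(.022,.036),59,0),("partner",(180,245,240,266),(.168,.184),92.4,0)):
    p=reg(W,*b,*z)[:,:2]; a=np.radians(a0)
    for _ in range(3):
        R=np.array([[np.cos(a),np.sin(a)],[-np.sin(a),np.cos(a)]]); q=p@R.T
        s=np.linspace(np.percentile(q[:,0],12),np.percentile(q[:,0],85),12);mid=[]
        for i in range(11):
            w=q[(q[:,0]>=s[i])&(q[:,0]<s[i+1]),1]; mid.append((np.percentile(w,3)+np.percentile(w,97))/2)
        c=np.polyfit((s[1:]+s[:-1])/2,mid,1); a+=np.arctan(c[0])
    print(n,np.degrees(a),"x extent",np.percentile(q[:,0],[0,1,99,100]),"y",c[1], "w",np.percentile(q[:,1],[3,97]))
    f=reg(W,b[0]-10,b[1],b[2],b[3],z[0]+.075,z[1]+.085)[:,:2]@R.T
    f=f[(f[:,0]>-.2)]; print("  flange",np.percentile(f,[2,50,98],axis=0))
```

```text
B face [0.01615351 0.1984683 ] 872 angle x-axis 90.92544771404535 xrange [0.63729555 0.68769095]
0.6624932502164882 [(np.float64(0.0504), 0, 161), (np.float64(0.0514), 0, 155), (np.float64(0.0538), 1, 170), (np.float64(0.0548), 1, 155), (np.float64(0.0572), 1, 182), (np.float64(0.0582), 1, 166), (np.float64(0.0605), 1, 207), (np.float64(0.0616), 1, 200), (np.float64(0.0639), 1, 236), (np.float64(0.0649), 1, 235), (np.float64(0.0673), 1, 257), (np.float64(0.0683), 1, 253), (np.float64(0.0706), 1, 257), (np.float64(0.0716), 1, 252), (np.float64(0.0739), 1, 240), (np.float64(0.0749), 1, 228), (np.float64(0.0772), 0, 194), (np.float64(0.0782), 0, 185), (np.float64(0.0805), 0, 152), (np.float64(0.0815), 0, 150), (np.float64(0.0838), 0, 163), (np.float64(0.0848), 0, 158), (np.float64(0.087), 0, 215), (np.float64(0.088), 1, 203), (np.float64(0.0903), 1, 249), (np.float64(0.0913), 1, 238), (np.float64(0.0935), 1, 262), (np.float64(0.0945), 1, 254), (np.float64(0.0968), 1, 262), (np.float64(0.0977), 1, 253), (np.float64(0.1), 1, 261), (np.float64(0.1009), 1, 256), (np.float64(0.1032), 1, 263)
[... 7029 characters left out ...]
2), (np.float64(0.3075), 1, 298), (np.float64(0.3081), 1, 299), (np.float64(0.3087), 1, 298), (np.float64(0.3093), 1, 298), (np.float64(0.3099), 1, 300)]
P face [-0.15309839  0.26637155] 114 angle x-axis 81.29569557457953 xrange [0.41776369 0.439505  ]
loose 57.752619107653295 x extent [-0.02160253 -0.02107676  0.14078903  0.14829309] y -0.48125459834971906 w [-0.49535613 -0.46679234]
  flange [[ 0.11516417 -0.50237702]
 [ 0.12740226 -0.480818  ]
 [ 0.13937629 -0.46004456]]
partner 92.19489992047592 x extent [0.01496268 0.01527461 0.15887579 0.1620383 ] y -0.4517661299685502 w [-0.46594445 -0.43761516]
  flange [[ 0.15551158 -0.47232958]
 [ 0.16280095 -0.45104586]
 [ 0.17037802 -0.42980665]]
```

```bash
cat >> h.py <<'E'
from scipy.spatial.transform import Rotation as Ro
def go(x,y,z,yaw):
    s=robot.get_state(); w,a,b,c=s["orientation"]; R=Ro.from_quat([a,b,c,w])
    T=Ro.from_euler("z",yaw,degrees=True)*Ro.from_euler("x",180,degrees=True)
    d=R.inv().apply(np.array([x,y,z])-s["ee_pos"])/.1
    t=(R.inv()*T).as_rotvec()/(2*np.pi)
    print("t",round(s["clock"],2),"p",np.round(s["ee_pos"],4),"d",np.round(d,3),"turn",np.round(t,4),"F",np.round(s["contact_force"],1),"open",round(s["opening"],4))
E
python3 - <<'E'
from h import *
W=np.load("top0.npy"); V=W[230:320,445:530]; print(np.nanpercentile(V[...,2],[50,90,99]), np.nanmax(W[190:300,290:445,2]))
go(.4353,-.212,.248,57.75)
E
```

```text
[0.05304823 0.16775102 0.1736136 ] 0.11683284515567172
t 0.2 p [ 0.2738 -0.6166  0.2477] d [ 3.118 -3.043  0.   ] turn [-0.0002 -0.0001 -0.0939] F [-0.5 -0.6  0.4] open 0.0852
```

```bash
python3 -m crank '[{"dx":0.4,"dy":-0.4,"gripper":85},{"dx":0.8,"dy":-0.8,"gripper":85},{"dx":1,"dy":-1,"gripper":85}]'; python3 -m crank '[{"dx":0.4,"dy":-0.4,"gripper":85},{"dx":0.8,"dy":-0.8,"gripper":85},{"dx":1,"dy":-1,"gripper":85}]'; python3 -m crank '[{"dx":0.4,"dy":-0.4,"az":-0.02,"gripper":85},{"dx":0.8,"dy":-0.8,"az":-0.05,"gripper":85},{"dx":1,"dy":-1,"az":-0.075,"gripper":85},{"dx":1,"dy":-1,"az":-0.0939,"gripper":85},{"dx":1,"dy":-1,"az":-0.0939,"gripper":85}]'; python3 -c "
from h import *
go(.4353,-.212,.15,57.75)"
```

```text
t 0.2 p [ 0.2738 -0.6166  0.2477] d [ 3.118 -3.042  0.98 ] turn [-0.0002 -0.0001 -0.0939] F [-0.5 -0.6  0.4] open 0.0852$[0]: bad value
$[0]: bad value
$[0]: bad value
```

```bash
python3 -m crank '[{"dx":0.4,"dy":-0.4,"dz":0,"ax":0,"ay":0,"az":0,"gripper":85},{"dx":0.8,"dy":-0.8,"dz":0,"ax":0,"ay":0,"az":0,"gripper":85},{"dx":1,"dy":-1,"dz":0,"ax":0,"ay":0,"az":0,"gripper":85}]'
```

```text
clock: 0.57
ee_pos: [0.3264, -0.4817, 0.2483]
orientation: [-0.001, 0.978, 0.209, 0.0]
contact_force: [-0.1, -1.1, 0.7]
opening: 0.0847
finger_force: 0.0
```

```bash
python3 -m crank '[{"dx":0.4,"dy":-0.4,"dz":0,"ax":0,"ay":0,"az":0,"gripper":85},{"dx":0.8,"dy":-0.8,"dz":0,"ax":0,"ay":0,"az":0,"gripper":85},{"dx":1,"dy":-1,"dz":0,"ax":0,"ay":0,"az":0,"gripper":85}]'; python3 -m crank '[{"dx":0.4,"dy":-0.4,"dz":0,"ax":0,"ay":0,"az":-0.025,"gripper":85},{"dx":0.8,"dy":-0.8,"dz":0,"ax":0,"ay":0,"az":-0.05,"gripper":85},{"dx":1,"dy":-1,"dz":0,"ax":0,"ay":0,"az":-0.075,"gripper":85},{"dx":1,"dy":-1,"dz":0,"ax":0,"ay":0,"az":-0.0939,"gripper":85},{"dx":1,"dy":-1,"dz":0,"ax":0,"ay":0,"az":-0.0939,"gripper":85}]'; python3 -c "
from h import *
go(.4353,-.212,.15,57.75)"
```

```text
clock: 0.95
ee_pos: [0.3768, -0.3496, 0.2484]
orientation: [-0.0, 0.978, 0.209, 0.0]
contact_force: [-0.9, -0.2, -0.8]
opening: 0.0854
finger_force: 0.0
clock: 1.58
ee_pos: [0.4264, -0.2208, 0.2483]
orientation: [0.0, 0.876, 0.482, -0.0]
contact_force: [-0.2, -0.4, 1.4]
opening: 0.0852
finger_force: 0.0
t 1.57 p [ 0.4264 -0.2208  0.2483] d [0.122 0.028 0.983] turn [ 0.      0.     -0.0002] F [-0.2 -0.4  1.4] open 0.0852
```

```bash
python3 -m crank '[{"dx":0.06,"dy":0.02,"dz":0.5,"ax":0,"ay":0,"az":0,"gripper":85},{"dx":0.122,"dy":0.028,"dz":0.983,"ax":0,"ay":0,"az":0,"gripper":85},{"dx":0.122,"dy":0.028,"dz":0.983,"ax":0,"ay":0,"az":0,"gripper":85}]'; python3 -m crank '[{"dx":0,"dy":0,"dz":0.4,"ax":0,"ay":0,"az":0,"gripper":85},{"dx":0,"dy":0,"dz":0.8,"ax":0,"ay":0,"az":0,"gripper":85},{"dx":0,"dy":0,"dz":1,"ax":0,"ay":0,"az":0,"gripper":85},{"dx":0,"dy":0,"dz":1,"ax":0,"ay":0,"az":0,"gripper":85}]'; python3 -c "
from h import *
go(.4353,-.212,.022,57.75)
c,W=cam('side');cv2.imwrite('pics/g1.png',cv2.resize(c['color'][200:380,150:340,::-1],None,fx=3,fy=3))"
```

```text
clock: 1.95
ee_pos: [0.4328, -0.2114, 0.1473]
orientation: [-0.003, 0.876, 0.482, -0.002]
contact_force: [0.9, 0.7, 0.1]
opening: 0.0851
finger_force: 0.0
clock: 2.45
ee_pos: [0.4355, -0.2131, 0.0506]
orientation: [0.0, 0.876, 0.482, -0.0]
contact_force: [0.6, 0.1, -0.2]
opening: 0.0851
finger_force: 0.0
t 2.45 p [ 0.4355 -0.2131  0.0506] d [ 0.008 -0.008  0.286] turn [ 0.      0.0001 -0.0003] F [ 0.6  0.1 -0.2] open 0.0851
```

View pics/g1.png

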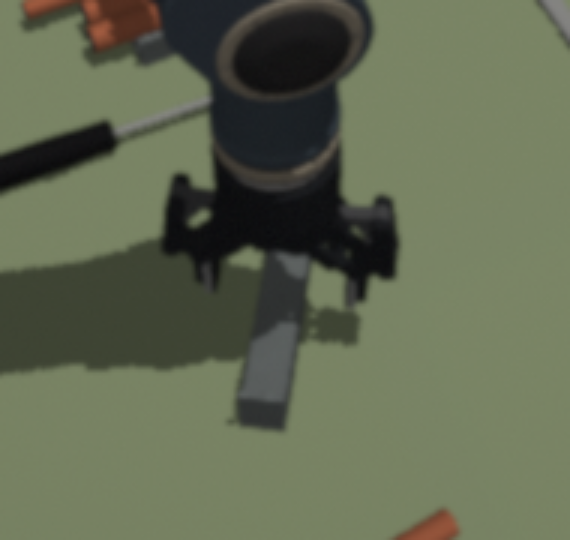

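The fingers straddle the tube at about (210–355,285), centred on it. I'll go down and grip.

```bash
python3 -m crank '[{"dx":0,"dy":0,"dz":0.2,"ax":0,"ay":0,"az":0,"gripper":85},{"dx":0,"dy":0,"dz":0.28,"ax":0,"ay":0,"az":0,"gripper":85},{"dx":0,"dy":0,"dz":0.28,"ax":0,"ay":0,"az":0,"gripper":60},{"dx":0,"dy":0,"dz":0.28,"ax":0,"ay":0,"az":0,"gripper":40},{"dx":0,"dy":0,"dz":0.28,"ax":0,"ay":0,"az":0,"gripper":20}]'; python3 -m crank '[{"dx":0,"dy":0,"dz":0,"ax":0,"ay":0,"az":0,"gripper":5},{"dx":0,"dy":0,"dz":0,"ax":0,"ay":0,"az":0,"gripper":5},{"dx":0,"dy":0,"dz":0,"ax":0,"ay":0,"az":0,"gripper":5},{"dx":0,"dy":0,"dz":0,"ax":0,"ay":0,"az":0,"gripper":5}]'
```

```text
clock: 3.12
ee_pos: [0.4354, -0.2123, 0.0226]
orientation: [0.0, 0.876, 0.483, 0.0]
contact_force: [0.6, 1.7, -0.4]
opening: 0.0317
finger_force: 0.1
clock: 3.62
ee_pos: [0.4355, -0.2123, 0.0227]
orientation: [0.0, 0.876, 0.483, 0.0]
contact_force: [-2.2, 0.9, 5.3]
opening: 0.0291
finger_force: 61.7
```

```bash
python3 -m crank '[{"dx":0,"dy":0,"dz":-0.2,"ax":0,"ay":0,"az":0,"gripper":5},{"dx":0,"dy":0,"dz":-0.5,"ax":0,"ay":0,"az":0,"gripper":5},{"dx":0,"dy":0,"dz":-0.8,"ax":0,"ay":0,"az":0,"gripper":5},{"dx":0,"dy":0,"dz":-1,"ax":0,"ay":0,"az":0,"gripper":5},{"dx":0,"dy":0,"dz":-1,"ax":0,"ay":0,"az":0,"gripper":5}]'; python3 -m crank '[{"dx":0,"dy":0.2,"dz":-0.2,"ax":0,"ay":0,"az":0,"gripper":5},{"dx":0.1,"dy":0.5,"dz":-0.4,"ax":0,"ay":0,"az":0,"gripper":5},{"dx":0.2,"dy":0.8,"dz":-0.6,"ax":0,"ay":0,"az":0,"gripper":5},{"dx":0.2,"dy":1,"dz":-0.7,"ax":0,"ay":0,"az":0,"gripper":5},{"dx":0.2,"dy":1,"dz":-0.7,"ax":0,"ay":0,"az":0,"gripper":5}]'; python3 -c "
from h import *
go(.668,.08,.19,92)"
```

```text
clock: 4.25
ee_pos: [0.4358, -0.2126, 0.123]
orientation: [0.001, 0.876, 0.483, 0.001]
contact_force: [0.1, 0.5, -3.0]
opening: 0.0288
finger_force: 60.6
clock: 4.88
ee_pos: [0.5311, -0.2492, 0.1909]
orientation: [-0.0, 0.876, 0.483, -0.0]
contact_force: [0.2, 0.3, -3.4]
opening: 0.0288
finger_force: 60.5
t 4.88 p [ 0.5311 -0.2492  0.1909] d [ 3.514 -0.6    0.009] turn [-0.0001 -0.     -0.0952] F [ 0.2  0.3 -3.4] open 0.0288
```

```bash
python3 -m crank '[{"dx":0.2,"dy":0.2,"dz":0,"ax":0,"ay":0,"az":-0.024,"gripper":5},{"dx":0.4,"dy":0.4,"dz":0,"ax":0,"ay":0,"az":-0.048,"gripper":5},{"dx":0.7,"dy":0.6,"dz":0,"ax":0,"ay":0,"az":-0.072,"gripper":5},{"dx":1,"dy":0.6,"dz":0,"ax":0,"ay":0,"az":-0.0952,"gripper":5},{"dx":1,"dy":0.6,"dz":0,"ax":0,"ay":0,"az":-0.0952,"gripper":5}]'; python3 -c "
from h import *
go(.668,.08,.19,92)"
```

```text
clock: 5.5
ee_pos: [0.6342, -0.1917, 0.1897]
orientation: [-0.002, 0.693, 0.721, 0.0]
contact_force: [0.2, 0.1, -3.4]
opening: 0.0286
finger_force: 60.5
t 5.5 p [ 0.6342 -0.1917  0.1897] d [2.701 0.448 0.006] turn [-0.0005 -0.0006  0.0009] F [ 0.2  0.1 -3.4] open 0.0286
```

```bash
python3 -m crank '[{"dx":0.3,"dy":0.3,"dz":0,"ax":0,"ay":0,"az":0,"gripper":5},{"dx":0.7,"dy":0.45,"dz":0,"ax":0,"ay":0,"az":0,"gripper":5},{"dx":1,"dy":0.45,"dz":0,"ax":0,"ay":0,"az":0,"gripper":5},{"dx":1,"dy":0.45,"dz":0,"ax":0,"ay":0,"az":0,"gripper":5}]'; python3 -m crank '[{"dx":0.3,"dy":0,"dz":0,"ax":0,"ay":0,"az":0,"gripper":5},{"dx":0.7,"dy":0,"dz":0,"ax":0,"ay":0,"az":0,"gripper":5},{"dx":1,"dy":0,"dz":0,"ax":0,"ay":0,"az":0,"gripper":5},{"dx":1,"dy":0,"dz":0,"ax":0,"ay":0,"az":0,"gripper":5}]';python3 -m crank '[{"dx":0.3,"dy":0,"dz":0,"ax":0,"ay":0,"az":0,"gripper":5},{"dx":0.7,"dy":0,"dz":0,"ax":0,"ay":0,"az":0,"gripper":5},{"dx":0.7,"dy":0,"dz":0,"ax":0,"ay":0,"az":0,"gripper":5},{"dx":0.7,"dy":0,"dz":0,"ax":0,"ay":0,"az":0,"gripper":5}]'
python3 - <<'E'
from h import *
go(.668,.08,.176,92)
c,W=cam("top"); np.save("top1.npy",W); cv2.imwrite("pics/t1.png",cv2.resize(c["color"][120:300,130:330,::-1],None,fx=3,fy=3))
c,W=cam("side"); np.save("side1.npy",W); cv2.imwrite("pics/s1.png",cv2.resize(c["color"][20:220,120:330,::-1],None,fx=3,fy=3))
E
```

```text
clock: 6.0
ee_pos: [0.6744, -0.0908, 0.1906]
orientation: [-0.002, 0.693, 0.721, -0.001]
contact_force: [-0.4, -0.4, -4.1]
opening: 0.0287
finger_force: 60.6
clock: 6.5
ee_pos: [0.6712, 0.0074, 0.1912]
orientation: [-0.001, 0.693, 0.721, -0.001]
contact_force: [-1.1, -0.7, -3.7]
opening: 0.0288
finger_force: 60.5
clock: 7.0
ee_pos: [0.67, 0.0723, 0.1912]
orientation: [0.001, 0.696, 0.719, -0.001]
contact_force: [0.5, -1.1, -2.6]
opening: 0.0289
finger_force: 60.5
t 7.0 p [0.67   0.0723 0.1912] d [ 0.078 -0.017  0.152] turn [-0.0002  0.0004 -0.0004] F [ 0.5 -1.1 -2.6] open 0.0289
```

View pics/t1.png

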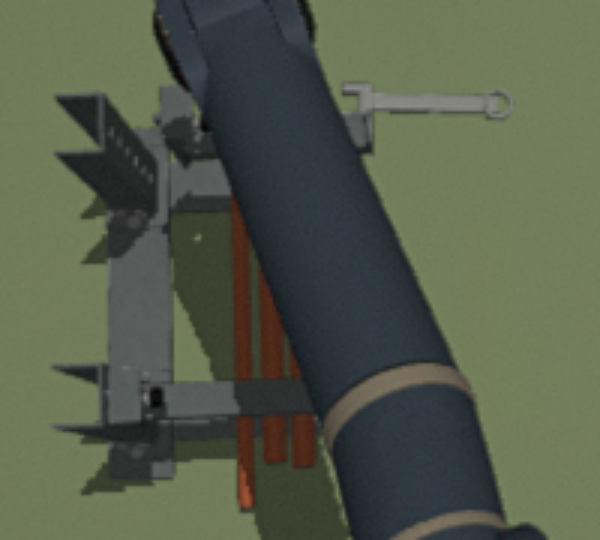

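View pics/s1.png

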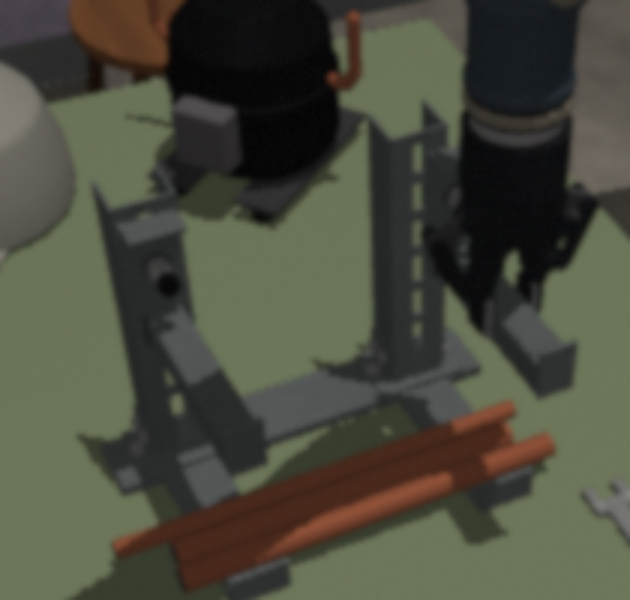

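The top view shows the flange at about (160–195,88–150) in front of the bare post. The side view shows the arm held level and upright beside the post. I'll measure its lateral offset.

Run:
```python
from h import *
W=np.load("top1.npy"); S=np.load("side1.npy")
p=W[140:185,175:205].reshape(-1,3); q=p[(p[:,2]>.255)&(p[:,2]<.3)]
print(len(q),np.round(np.percentile(q,[0,2,10,50,90,98,100],axis=0),4).tolist())
q=p[(p[:,2]>.268)&(p[:,2]<.288)]
print(len(q),np.round(np.percentile(q,[2,50,98],axis=0),4).tolist(), cv2.minAreaRect((q[:,:2]*1000).astype(np.float32)))
# tube in side: top face
p=S[110:155,270:315].reshape(-1,3); q=p[(p[:,2]>.19)&(p[:,2]<.225)]
print(len(q),np.round(np.percentile(q,[1,50,99],axis=0),4).tolist())
q=p[(p[:,2]>.194)&(p[:,2]<.204)]
for y in np.arange(-.02,.08,.01):
    w=q[abs(q[:,1]-y)<.005]
    if len(w)>3: print(round(y,3),len(w),np.round([w[:,0].min(),w[:,0].max(),w[:,2].mean()],4))
# partner same way
p=S[90:180,150:210].reshape(-1,3); q=p[(p[:,2]>.17)&(p[:,2]<.182)]
for y in np.arange(.04,.16,.02):
    w=q[abs(q[:,1]-y)<.005]
    if len(w)>3: print("P",round(y,3),len(w),np.round([w[:,0].min(),w[:,0].max(),w[:,2].mean()],4))
```

```text
190 [[0.646, 0.1342, 0.2564], [0.6467, 0.1349, 0.2599], [0.6498, 0.1371, 0.2732], [0.6667, 0.1472, 0.2782], [0.6838, 0.1568, 0.2816], [0.689, 0.1653, 0.2835], [0.6899, 0.1672, 0.2846]]
175 [[0.6467, 0.1349, 0.2732], [0.6667, 0.1466, 0.2785], [0.6891, 0.1572, 0.2835]] ((668.1799926757812, 145.95851135253906), (43.66801071166992, 23.36135482788086), 1.1524875164031982)
662 [[0.6339, -0.0075, 0.1903], [0.67, 0.0539, 0.199], [0.6992, 0.0934, 0.2242]]
-0.01 34 [0.658  0.6869 0.1994]
0.0 15 [0.6585 0.6879 0.1991]
0.01 24 [0.6563 0.6829 0.1983]
0.02 41 [0.6576 0.6866 0.1984]
0.03 44 [0.6562 0.6851 0.1981]
0.04 45 [0.6569 0.6855 0.1983]
0.05 41 [0.6559 0.6846 0.198 ]
0.06 68 [0.6426 0.695  0.1986]
0.07 54 [0.642  0.6993 0.199 ]
P 0.04 16 [0.4353 0.4651 0.1747]
P 0.06 47 [0.4345 0.4639 0.1756]
P 0.08 43 [0.4332 0.4638 0.1757]
P 0.1 47 [0.4331 0.4619 0.176 ]
P 0.12 41 [0.4314 0.4614 0.1762]
P 0.14 38 [0.4309 0.4602 0.176 ]
```

```bash
python3 -m crank '[{"dx":0.1,"dy":-0.01,"dz":0.1,"ax":0,"ay":0,"az":-0.0012,"gripper":5},{"dx":0.2,"dy":-0.01,"dz":0.145,"ax":0,"ay":0,"az":-0.0012,"gripper":5},{"dx":0.3,"dy":-0.01,"dz":0.145,"ax":0,"ay":0,"az":-0.0012,"gripper":5},{"dx":0.3,"dy":-0.01,"dz":0.145,"ax":0,"ay":0,"az":-0.0012,"gripper":5},{"dx":0.3,"dy":-0.01,"dz":0.145,"ax":0,"ay":0,"az":-0.0012,"gripper":5}]'; python3 -c "
from h import *
go(.668,.119,.1767,92.3)"
```

```text
clock: 7.72
ee_pos: [0.6683, 0.1052, 0.1778]
orientation: [0.0, 0.692, 0.722, 0.0]
contact_force: [1.6, -0.0, -3.4]
opening: 0.0289
finger_force: 60.6
t 7.72 p [0.6683 0.1052 0.1778] d [0.138 0.003 0.01 ] turn [0.0001 0.0001 0.0004] F [ 1.6 -0.  -3.4] open 0.0289
```

```bash
for i in 1 2 3; do python3 -m crank '[{"dx":0.015,"dy":0,"dz":0,"ax":0,"ay":0,"az":0,"gripper":5},{"dx":0.03,"dy":0,"dz":0,"ax":0,"ay":0,"az":0,"gripper":5},{"dx":0.03,"dy":0,"dz":0,"ax":0,"ay":0,"az":0,"gripper":5}]' | egrep 'ee_pos|contact'; done
```

```text
ee_pos: [0.6679, 0.1083, 0.1776]
contact_force: [-1.2, 0.1, -4.3]
ee_pos: [0.6677, 0.1116, 0.1775]
contact_force: [0.3, -0.0, -2.6]
ee_pos: [0.6677, 0.1138, 0.1775]
contact_force: [0.4, -0.5, -2.4]
```

```bash
for i in 1 2 3; do python3 -m crank '[{"dx":0.01,"dy":0,"dz":0,"ax":0,"ay":0,"az":0,"gripper":5},{"dx":0.02,"dy":0,"dz":0,"ax":0,"ay":0,"az":0,"gripper":5},{"dx":0.02,"dy":0,"dz":0,"ax":0,"ay":0,"az":0,"gripper":5}]' | egrep 'ee_pos|contact'; done
```

```text
ee_pos: [0.6677, 0.1147, 0.1773]
contact_force: [-0.7, -5.4, -2.5]
ee_pos: [0.6676, 0.1165, 0.1773]
contact_force: [-0.7, -5.2, -2.5]
ee_pos: [0.6675, 0.1183, 0.1773]
contact_force: [-0.8, -6.2, -2.8]
```

The force is only the spring pin's (5–6 N), so the tabs are entering. I'll continue.

```bash
for i in 1 2; do python3 -m crank '[{"dx":0.01,"dy":0,"dz":0,"ax":0,"ay":0,"az":0,"gripper":5},{"dx":0.02,"dy":0,"dz":0,"ax":0,"ay":0,"az":0,"gripper":5},{"dx":0.02,"dy":0,"dz":0,"ax":0,"ay":0,"az":0,"gripper":5}]' | egrep 'ee_pos|contact'; done
```

```text
ee_pos: [0.6674, 0.1199, 0.1772]
contact_force: [-0.8, -7.1, -2.3]
ee_pos: [0.6673, 0.1216, 0.1772]
contact_force: [0.1, -7.2, -3.0]
```

```bash
python3 -m crank '[{"dx":0.01,"dy":0,"dz":0,"ax":0,"ay":0,"az":0,"gripper":5},{"dx":0.01,"dy":0,"dz":0,"ax":0,"ay":0,"az":0,"gripper":5}]' | egrep 'ee_pos|contact';python3 -c "
from h import *
print(robot.get_state()['torque'])"
```

```text
ee_pos: [0.6673, 0.1217, 0.1773]
contact_force: [-1.7, -8.3, -1.8]
[-1.41548276  0.18839722  0.17190387]
```

Plate contact. Now I'll lower it by feel.

```bash
for i in 1 2 3; do python3 -m crank '[{"dx":0,"dy":0,"dz":0.01,"ax":0,"ay":0,"az":0,"gripper":5},{"dx":0,"dy":0,"dz":0.02,"ax":0,"ay":0,"az":0,"gripper":5},{"dx":0,"dy":0,"dz":0.02,"ax":0,"ay":0,"az":0,"gripper":5}]' | egrep 'ee_pos|contact'; done;python3 -c "
from h import *
print(robot.get_state()['torque'])"
```

```text
ee_pos: [0.6675, 0.1215, 0.176]
contact_force: [-2.4, -9.9, 1.9]
ee_pos: [0.6676, 0.1211, 0.174]
contact_force: [-2.1, -10.3, 1.0]
ee_pos: [0.6681, 0.121, 0.1723]
contact_force: [-1.5, -10.1, 2.1]
[-1.49915951  0.21419714  0.14718832]
```

```bash
for i in 1 2 3; do python3 -m crank '[{"dx":0,"dy":0,"dz":0.01,"ax":0,"ay":0,"az":0,"gripper":5},{"dx":0,"dy":0,"dz":0.02,"ax":0,"ay":0,"az":0,"gripper":5},{"dx":0,"dy":0,"dz":0.02,"ax":0,"ay":0,"az":0,"gripper":5}]' | egrep 'ee_pos|contact'; done;python3 -c "
from h import *
print(robot.get_state()['torque'])"
```

```text
ee_pos: [0.6684, 0.121, 0.1703]
contact_force: [1.1, -9.7, 1.3]
ee_pos: [0.6686, 0.1209, 0.1685]
contact_force: [0.4, -10.5, 1.6]
ee_pos: [0.6686, 0.1207, 0.1666]
contact_force: [0.5, -11.4, 2.2]
[-1.57141495  0.13242947  0.06207685]
```

```bash
for i in 1 2; do python3 -m crank '[{"dx":0,"dy":0,"dz":0.01,"ax":0,"ay":0,"az":0,"gripper":5},{"dx":0,"dy":0,"dz":0.01,"ax":0,"ay":0,"az":0,"gripper":5}]' | egrep 'ee_pos|contact'; done;python3 -c "
from h import *
print(robot.get_state()['torque'])"
```

```text
ee_pos: [0.6686, 0.1205, 0.1655]
contact_force: [-1.0, -11.1, 2.8]
ee_pos: [0.6686, 0.1204, 0.1644]
contact_force: [-0.3, -11.4, 0.7]
[-1.64756488  0.05457203  0.08351602]
```

```bash
for i in 1 2; do python3 -m crank '[{"dx":0,"dy":0,"dz":0.01,"ax":0,"ay":0,"az":0,"gripper":5},{"dx":0,"dy":0,"dz":0.01,"ax":0,"ay":0,"az":0,"gripper":5}]' | egrep 'ee_pos|contact'; done
```

```text
ee_pos: [0.6686, 0.1203, 0.1634]
contact_force: [-0.4, -11.1, 2.2]
ee_pos: [0.6686, 0.1202, 0.1627]
contact_force: [-0.4, -11.1, 2.5]
```

```bash
for i in 1 2; do python3 -m crank '[{"dx":-0.004,"dy":0,"dz":0.01,"ax":0,"ay":0,"az":0,"gripper":5},{"dx":-0.004,"dy":0,"dz":0.01,"ax":0,"ay":0,"az":0,"gripper":5}]' | egrep 'ee_pos|contact'; done
python3 - <<'E'
from h import *
print(robot.get_state()['torque'])
c,W=cam("side"); np.save("side2.npy",W); cv2.imwrite("pics/s2.png",cv2.resize(c["color"][40:170,200:330,::-1],None,fx=4.5,fy=4.5))
E
```

```text
ee_pos: [0.6687, 0.1202, 0.1619]
contact_force: [0.3, -11.1, 4.0]
ee_pos: [0.6688, 0.1202, 0.1614]
contact_force: [-1.6, -11.3, 5.5]
[-1.580163    0.38470415  0.15006142]
```

View pics/s2.png

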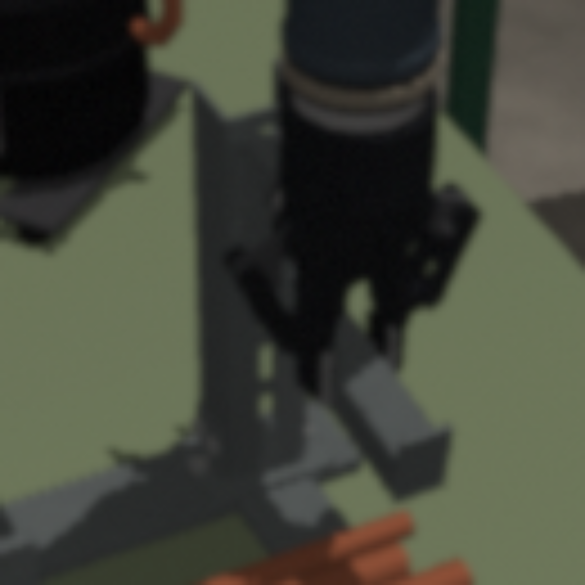

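The arm is against the post with its tip at about (420,470) in the crop. I'll check the tube's height and slope for tilt.

Run:
```python
from h import *
S=np.load("side2.npy"); p=S[100:160,260:305].reshape(-1,3); q=p[(p[:,2]>.155)&(p[:,2]<.187)&(p[:,1]<.13)]
for y in np.arange(.03,.14,.01):
    w=q[abs(q[:,1]-y)<.005]
    if len(w)>3: print(round(y,3),len(w),np.round([w[:,0].min(),w[:,0].max(),np.percentile(w[:,2],80)],4))
p=S[40:110,240:270].reshape(-1,3);p=p[(p[:,0]>.635)&(p[:,0]<.69)&(p[:,1]>.17)&(p[:,1]<.25)]
q=p[(p[:,2]>.235)&(p[:,1]<.2)]; print(len(q),np.round(np.percentile(q,[2,50,98],axis=0),4).tolist())
```

```text
0.04 83 [0.6579 0.6868 0.1729]
0.05 11 [0.6571 0.6721 0.1623]
0.06 37 [0.6559 0.6844 0.1629]
0.07 49 [0.656  0.6855 0.1642]
0.08 43 [0.6548 0.6861 0.165 ]
0.09 48 [0.6546 0.6839 0.166 ]
0.1 50 [0.6537 0.6846 0.1675]
0.11 133 [0.6403 0.6946 0.1787]
0.12 80 [0.6401 0.6984 0.1757]
0.13 27 [0.6405 0.6848 0.1727]
64 [[0.643, 0.1723, 0.2365], [0.6481, 0.1906, 0.2553], [0.6588, 0.1971, 0.2592]]
```

The arm has tipped tip-down by about 6.6° in the grip because the plate stuck. The plate is still about 8 mm above home, so I'll lift and re-level.

```bash
cat >> h.py <<'E'
def tilt():
    c,S=cam("side"); p=S[80:170,255:310].reshape(-1,3); p=p[(p[:,0]>.65)&(p[:,0]<.69)&(p[:,1]>.045)&(p[:,1]<.1)&(p[:,2]>.145)&(p[:,2]<.215)]
    # tube top: keep upward surface via robust line z(y)
    med=np.median(p[:,2]); q=p[abs(p[:,2]-med)<.012]
    for _ in range(10):
        k=np.polyfit(q[:,1],q[:,2],1); q=q[abs(q[:,2]-np.polyval(k,q[:,1]))<.003]
    s=robot.get_state()
    print("n",len(q),"slope",round(k[0],4),"origin z at face",round(np.polyval(k,.209)-.03,4),"tcp",np.round(s["ee_pos"],4),"F",np.round(s["contact_force"],1),"T",np.round(s["torque"],2))
    return S
E
python3 -c "
from h import *
tilt()"
for i in 1 2; do python3 -m crank '[{"dx":0,"dy":0,"dz":-0.02,"ax":0,"ay":0,"az":0,"gripper":5},{"dx":0,"dy":0,"dz":-0.04,"ax":0,"ay":0,"az":0,"gripper":5},{"dx":0,"dy":0,"dz":-0.04,"ax":0,"ay":0,"az":0,"gripper":5}]' | egrep 'contact'; python3 -c "
from h import *
tilt()"; done
```

```text
n 169 slope 0.1066 origin z at face 0.1475 tcp [0.6688 0.1202 0.1614] F [ -2.1 -10.9   6.2] T [-1.62  0.33  0.13]
contact_force: [2.8, -8.2, -4.1]
n 160 slope 0.0958 origin z at face 0.1479 tcp [0.6681 0.1202 0.1629] F [ 2.6 -7.5 -4.8] T [-1.64 -0.38 -0.16]
contact_force: [1.1, -8.5, -5.5]
n 163 slope 0.0959 origin z at face 0.1515 tcp [0.6673 0.1202 0.1663] F [-0.  -8.4 -5.5] T [-1.71 -0.14  0.02]
```

```bash
python3 -m crank '[{"dx":0,"dy":0,"dz":-0.03,"ax":0,"ay":0,"az":0,"gripper":5},{"dx":0,"dy":0,"dz":-0.06,"ax":0,"ay":-0.005,"az":0,"gripper":5},{"dx":0.005,"dy":0,"dz":-0.09,"ax":0,"ay":-0.01,"az":0,"gripper":5},{"dx":0.01,"dy":0,"dz":-0.11,"ax":0,"ay":-0.0153,"az":0,"gripper":5},{"dx":0.01,"dy":0,"dz":-0.11,"ax":0,"ay":-0.0153,"az":0,"gripper":5}]'; python3 -c "
from h import *
tilt()"
```

```text
clock: 16.3
ee_pos: [0.6672, 0.1218, 0.1777]
orientation: [0.036, 0.692, 0.72, -0.036]
contact_force: [0.9, -8.1, -3.6]
opening: 0.0289
finger_force: 60.5
n 148 slope 0.0266 origin z at face 0.1574 tcp [0.6672 0.1218 0.1777] F [-0.4 -7.9 -4.6] T [-1.35 -0.03  0.08]
```

```bash
python3 -m crank '[{"dx":0.005,"dy":0,"dz":0.01,"ax":0,"ay":-0.003,"az":0,"gripper":5},{"dx":0.01,"dy":0,"dz":0.02,"ax":0,"ay":-0.006,"az":0,"gripper":5},{"dx":0.01,"dy":0,"dz":0.02,"ax":0,"ay":-0.006,"az":0,"gripper":5}]'|egrep "ee_|contact"; python3 -c "
from h import *
tilt()"
```

```text
ee_pos: [0.6676, 0.1219, 0.1771]
contact_force: [-1.7, -10.4, 0.8]
n 150 slope 0.0041 origin z at face 0.1541 tcp [0.6675 0.1219 0.1771] F [ -1.  -10.9  -0.2] T [-1.43  0.34  0.13]
```

```bash
for i in 1 2; do python3 -m crank '[{"dx":0,"dy":0,"dz":0.01,"ax":0,"ay":-0.003,"az":0,"gripper":5},{"dx":0,"dy":0,"dz":0.02,"ax":0,"ay":-0.006,"az":0,"gripper":5},{"dx":0,"dy":0,"dz":0.02,"ax":0,"ay":-0.006,"az":0,"gripper":5}]'|egrep "ee_|contact"; python3 -c "
from h import *
tilt()"; done
```

```text
ee_pos: [0.6682, 0.1221, 0.175]
contact_force: [1.2, -9.6, -1.5]
n 147 slope -0.0043 origin z at face 0.1514 tcp [0.6682 0.122  0.175 ] F [ 0.7 -9.3 -1.6] T [-1.24 -0.1   0.04]
ee_pos: [0.6683, 0.122, 0.1734]
contact_force: [1.4, -9.1, 0.6]
n 142 slope 0.013 origin z at face 0.1514 tcp [0.6683 0.122  0.1734] F [ 1.6 -9.1  0.5] T [-1.09 -0.08  0.03]
```

```bash
for i in 1 2; do python3 -m crank '[{"dx":0,"dy":0,"dz":0.01,"ax":0,"ay":-0.004,"az":0,"gripper":5},{"dx":0,"dy":0,"dz":0.02,"ax":0,"ay":-0.008,"az":0,"gripper":5},{"dx":0,"dy":0,"dz":0.02,"ax":0,"ay":-0.008,"az":0,"gripper":5}]'|egrep "ee_|contact"; python3 -c "
from h import *
tilt()"; done
```

```text
ee_pos: [0.6683, 0.122, 0.1714]
contact_force: [0.9, -8.0, 1.2]
n 151 slope 0.0058 origin z at face 0.1486 tcp [0.6682 0.122  0.1714] F [ 0.8 -7.4  0.4] T [-0.92 -0.1   0.03]
ee_pos: [0.6679, 0.1218, 0.1689]
contact_force: [0.4, -7.9, -3.1]
n 140 slope 0.0159 origin z at face 0.1475 tcp [0.6678 0.1217 0.1687] F [ 2.1 -6.4 -4.3] T [-0.69 -0.12 -0.01]
```

```bash
for i in 1; do python3 -m crank '[{"dx":0,"dy":0,"dz":0.01,"ax":0,"ay":-0.004,"az":0,"gripper":5},{"dx":0.005,"dy":0,"dz":0.02,"ax":0,"ay":-0.008,"az":0,"gripper":5},{"dx":0.005,"dy":0,"dz":0.02,"ax":0,"ay":-0.008,"az":0,"gripper":5}]'|egrep "ee_|contact"; python3 -c "
from h import *
tilt()"; done
```

```text
ee_pos: [0.6677, 0.1218, 0.1661]
contact_force: [1.0, -7.7, -4.1]
n 137 slope 0.0154 origin z at face 0.1448 tcp [0.6676 0.1218 0.1661] F [ 1.5 -7.5 -4.2] T [-0.32 -0.1   0.13]
```

```bash
python3 -m crank '[{"dx":0,"dy":0,"dz":0,"ax":0,"ay":0,"az":0,"gripper":32},{"dx":0,"dy":0,"dz":0,"ax":0,"ay":0,"az":0,"gripper":40},{"dx":0,"dy":0,"dz":0,"ax":0,"ay":0,"az":0,"gripper":60},{"dx":0,"dy":0,"dz":0,"ax":0,"ay":0,"az":0,"gripper":70}]';  python3 -c "
from h import *
tilt(); go(.669,.11,.23,92.3)"
```

```text
clock: 19.4
ee_pos: [0.6673, 0.1253, 0.1668]
orientation: [0.129, 0.68, 0.711, -0.123]
contact_force: [-0.3, 0.2, -0.5]
opening: 0.0698
finger_force: 0.0
n 155 slope 0.0532 origin z at face 0.1434 tcp [0.6673 0.1251 0.1667] F [0.2 0.4 0.2] T [ 0.36  0.06 -0.  ]
t 19.45 p [0.6673 0.1251 0.1667] d [-0.364  0.011 -0.539] turn [0.0002 0.0572 0.0005] F [0.2 0.4 0.2] open 0.07
```

```bash
python3 -m crank '[{"dx":-0.1,"dy":0,"dz":0,"ax":0,"ay":0.02,"az":0,"gripper":75},{"dx":-0.15,"dy":0,"dz":-0.05,"ax":0,"ay":0.04,"az":0,"gripper":75},{"dx":-0.25,"dy":0.01,"dz":-0.3,"ax":0,"ay":0.0572,"az":0,"gripper":75},{"dx":-0.364,"dy":0.011,"dz":-0.539,"ax":0,"ay":0.0572,"az":0,"gripper":75},{"dx":-0.364,"dy":0.011,"dz":-0.539,"ax":0,"ay":0.0572,"az":0,"gripper":75}]';  python3 -m crank '[{"dx":-0.1,"dy":0,"dz":-0.4,"ax":0,"ay":0,"az":0,"gripper":75},{"dx":-0.1,"dy":0,"dz":-0.7,"ax":0,"ay":0,"az":0,"gripper":30},{"dx":-0.1,"dy":0,"dz":-0.9,"ax":0,"ay":0,"az":0,"gripper":0},{"dx":-0.1,"dy":0,"dz":-0.9,"ax":0,"ay":0,"az":0,"gripper":0}]'
python3 - <<'E'
from h import *
S=tilt(); go(.669,.194,.29,92.3)
c,W=cam("top"); np.save("top3.npy",W)
p=W[130:200,160:215].reshape(-1,3); q=p[(p[:,2]>.245)&(p[:,2]<.268)&(p[:,1]<.204)]
print(len(q),np.round(np.percentile(q,[2,50,98],axis=0),4).tolist())
p=S[40:110,230:290].reshape(-1,3); q=p[(p[:,2]>.245)&(p[:,2]<.268)&(p[:,1]<.204)&(p[:,1]>.15)&(p[:,0]<.7)]
print(len(q),np.round(np.percentile(q,[2,50,98],axis=0),4).tolist())
c,W=cam("side");cv2.imwrite('pics/s3.png',cv2.resize(c['color'][30:180,200:350,::-1],None,fx=4,fy=4,interpolation=cv2.INTER_CUBIC))
E
```

```text
clock: 20.08
ee_pos: [0.6703, 0.1094, 0.2324]
orientation: [0.002, 0.692, 0.722, 0.002]
contact_force: [-0.0, 1.2, -0.3]
opening: 0.0753
finger_force: 0.0
clock: 20.58
ee_pos: [0.6696, 0.1007, 0.3204]
orientation: [0.001, 0.691, 0.722, 0.001]
contact_force: [-0.2, -0.2, -0.2]
opening: 0.021
finger_force: 0.0
n 139 slope 0.0459 origin z at face 0.1419 tcp [0.669  0.1003 0.3189] F [-0.1  0.8 -0.8] T [ 0.05  0.03 -0.05]
t 20.62 p [0.669  0.1003 0.3189] d [0.937 0.041 0.288] turn [-0.0001  0.0001  0.0006] F [-0.1  0.8 -0.8] open 0.0131
167 [[0.6444, 0.1806, 0.2458], [0.6645, 0.1927, 0.2501], [0.6871, 0.2032, 0.2549]]
141 [[0.6426, 0.1794, 0.2466], [0.664, 0.1906, 0.2498], [0.6859, 0.2036, 0.2528]]
```

View pics/s3.png

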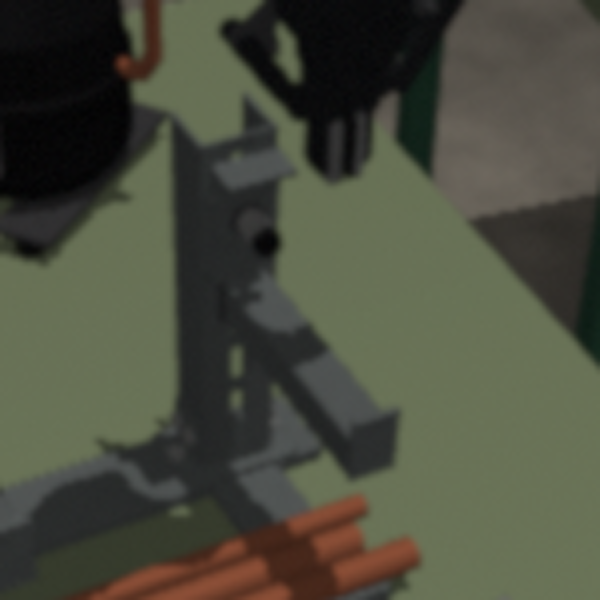

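The arm hangs by its hooked tabs with its flange at about (255,170) and the closed fingers above right. Next I'll press on the flange.

```bash
python3 -m crank '[{"dx":0.4,"dy":0,"dz":0,"ax":0,"ay":0,"az":0,"gripper":0},{"dx":0.8,"dy":-0.01,"dz":0.1,"ax":0,"ay":0,"az":0,"gripper":0},{"dx":0.907,"dy":-0.01,"dz":0.25,"ax":0,"ay":0,"az":0,"gripper":0},{"dx":0.907,"dy":-0.01,"dz":0.38,"ax":0,"ay":0,"az":0,"gripper":0},{"dx":0.907,"dy":-0.01,"dz":0.38,"ax":0,"ay":0,"az":0,"gripper":0}]'; for i in 1 2 3; do python3 -m crank '[{"dx":0,"dy":0,"dz":0.02,"ax":0,"ay":0,"az":0,"gripper":0},{"dx":0,"dy":0,"dz":0.04,"ax":0,"ay":0,"az":0,"gripper":0},{"dx":0,"dy":0,"dz":0.04,"ax":0,"ay":0,"az":0,"gripper":0}]' | egrep "ee_|contact"; done
```

```text
clock: 21.35
ee_pos: [0.6644, 0.1875, 0.2793]
orientation: [-0.0, 0.693, 0.721, -0.002]
contact_force: [0.4, -0.1, -0.4]
opening: -0.0001
finger_force: 0.0
ee_pos: [0.6647, 0.1897, 0.278]
contact_force: [-0.9, -0.4, 0.2]
ee_pos: [0.6644, 0.1902, 0.2735]
contact_force: [-0.3, -0.7, -0.1]
ee_pos: [0.6644, 0.1901, 0.2695]
contact_force: [-0.0, -0.0, -0.5]
```

```bash
for i in 1 2 3 4; do python3 -m crank '[{"dx":0,"dy":0,"dz":0.01,"ax":0,"ay":0,"az":0,"gripper":0},{"dx":0,"dy":0,"dz":0.01,"ax":0,"ay":0,"az":0,"gripper":0}]' | egrep "ee_|contact"; done
```

```text
ee_pos: [0.6645, 0.1901, 0.2687]
contact_force: [-0.1, 0.1, -0.5]
ee_pos: [0.6645, 0.1901, 0.2677]
contact_force: [0.1, 0.3, -0.0]
ee_pos: [0.6646, 0.1902, 0.267]
contact_force: [0.4, 0.3, 0.8]
ee_pos: [0.6647, 0.1902, 0.2669]
contact_force: [-1.7, 0.3, 5.0]
```

```bash
for i in 1 2 3 4; do python3 -m crank '[{"dx":0,"dy":0,"dz":0.01,"ax":0,"ay":0,"az":0,"gripper":0},{"dx":0,"dy":0,"dz":0.01,"ax":0,"ay":0,"az":0,"gripper":0}]' | egrep "ee_|contact"; done;  python3 -c "
from h import *
tilt()"
```

```text
ee_pos: [0.6648, 0.1902, 0.2668]
contact_force: [-1.9, -1.7, 8.2]
ee_pos: [0.6649, 0.1903, 0.2667]
contact_force: [-3.6, -1.4, 10.7]
ee_pos: [0.665, 0.1903, 0.2666]
contact_force: [-3.6, -1.2, 14.4]
ee_pos: [0.6651, 0.1903, 0.2665]
contact_force: [-4.9, -2.3, 16.8]
n 144 slope 0.0409 origin z at face 0.1415 tcp [0.6651 0.1903 0.2665] F [-4.4 -2.3 17.2] T [-0.55  1.12  0.03]
```

```bash
for i in 1 2 3; do python3 -m crank '[{"dx":0,"dy":0,"dz":0.01,"ax":0,"ay":0,"az":0,"gripper":0},{"dx":0,"dy":0,"dz":0.01,"ax":0,"ay":0,"az":0,"gripper":0}]' | egrep "ee_|contact"; done;  python3 - <<'E'
from h import *
S=tilt()
p=S[30:110,225:290].reshape(-1,3)
for z0 in np.arange(.172,.25,.01):
    q=p[(abs(p[:,2]-z0)<.005)&(p[:,0]>.641)&(p[:,0]<.655)&(p[:,1]>.19)&(p[:,1]<.222)]
    if len(q): print(round(z0,3),len(q),np.round(np.percentile(q[:,1],[10,50,90]),4))
E
```

```text
ee_pos: [0.6653, 0.1904, 0.2664]
contact_force: [-5.7, -3.3, 20.5]
ee_pos: [0.6655, 0.1903, 0.2664]
contact_force: [-6.8, -3.9, 23.1]
ee_pos: [0.6656, 0.1904, 0.2663]
contact_force: [-7.3, -4.4, 26.3]
n 130 slope 0.0422 origin z at face 0.1412 tcp [0.6656 0.1904 0.2663] F [-8.5 -4.9 25.6] T [-0.94  1.68  0.06]
0.172 27 [0.1952 0.2011 0.2058]
0.182 22 [0.2011 0.2028 0.2062]
0.192 22 [0.2009 0.2033 0.2074]
0.202 19 [0.2    0.2024 0.2061]
0.212 25 [0.1989 0.2017 0.2063]
0.222 21 [0.1994 0.2017 0.2065]
0.232 23 [0.1994 0.2024 0.2074]
0.242 14 [0.2008 0.2052 0.2086]
```

Stiff contact at 26 N with no further motion, so it's either home or stuck. I'll back off and compare the knob's protrusion and the heights with the partner's.

```bash
python3 -m crank '[{"dx":0,"dy":0,"dz":-0.2,"ax":0,"ay":0,"az":0,"gripper":0},{"dx":0,"dy":0,"dz":-0.6,"ax":0,"ay":0,"az":0,"gripper":0},{"dx":-0.3,"dy":0,"dz":-0.9,"ax":0,"ay":0,"az":0,"gripper":0},{"dx":-0.3,"dy":0.4,"dz":-0.9,"ax":0,"ay":0,"az":0,"gripper":0}]' | egrep "ee_|contact"
python3 - <<'E'
from h import *
c,S=cam("side"); S=np.where(np.isfinite(S),S,0)
a=np.radians(92.3); R=np.array([[np.cos(a),np.sin(a),0],[-np.sin(a),np.cos(a),0],[0,0,1]])
L=S@R.T
cP=np.array([.4446,.20,0])@R.T; cB=np.array([.6635,.209,0])@R.T
for n,o,(u0,u1,v0,v1) in(("P",cP,(145,215,70,190)),("B",cB,(225,320,40,170))):
    q=(L[v0:v1,u0:u1]-o).reshape(-1,3)
    m=(abs(q[:,1])<.03)&(q[:,0]>-.2)&(q[:,0]<.01)&(q[:,2]>.1); q=q[m]
    def st(t,m): print(n,t,m.sum(),np.round(np.percentile(q[m],[5,50,95],axis=0)*1000,1).tolist() if m.sum()>3 else "")
    st("knob",(abs(q[:,1])<.012)&(q[:,2]>.195)&(q[:,2]<.232)&(q[:,0]<-.02))
    st("plate",(abs(q[:,1])>.013)&(abs(q[:,1])<.02)&(q[:,2]>.185)&(q[:,2]<.235)&(q[:,0]>-.02))
    st("flange",(abs(q[:,1])<.02)&(q[:,2]>.243)&(q[:,2]<.262)&(q[:,0]<.0))
    t=(abs(q[:,1])<.01)&(q[:,0]<-.1)&(q[:,0]>-.15)&(q[:,2]>.16)&(q[:,2]<.185); k=np.polyfit(q[t,0],q[t,2],1); print(n,"tube slope",k[0],"z at 0",np.polyval(k,0), t.sum())
x=c["color"]; i=np.hstack([cv2.resize(x[70:150,140:220],(400,400),interpolation=cv2.INTER_CUBIC),cv2.resize(x[45:125,225:305],(400,400),interpolation=cv2.INTER_CUBIC)])
cv2.imwrite("pics/cmp.png",cv2.convertScaleAbs(i[...,::-1],alpha=1.8))
E
```

```text
ee_pos: [0.7066, 0.16, 0.3537]
contact_force: [0.5, 0.7, 0.1]
P knob 74 [[-38.7, -5.7, 213.7], [-34.4, 2.0, 221.5], [-21.1, 8.6, 225.8]]
P plate 115 [[-9.2, -19.6, 188.3], [-6.5, 13.1, 212.3], [-3.7, 19.7, 232.6]]
P flange 173 [[-27.4, -18.1, 253.8], [-14.4, -0.6, 256.2], [-1.0, 17.9, 259.2]]
P tube slope 0.0035902184289570123 z at 0 0.1766849784277058 153
B knob 68 [[-38.8, -6.6, 204.1], [-34.0, 1.0, 214.4], [-21.1, 6.3, 219.2]]
B plate 76 [[-9.3, -18.9, 190.4], [-6.6, 15.4, 213.6], [-3.2, 19.8, 231.1]]
B flange 173 [[-28.9, -17.8, 247.2], [-13.0, 1.8, 249.9], [-0.5, 19.2, 259.4]]
B tube slope 0.019706284560941423 z at 0 0.16942581095619033 119
```

View pics/cmp.png

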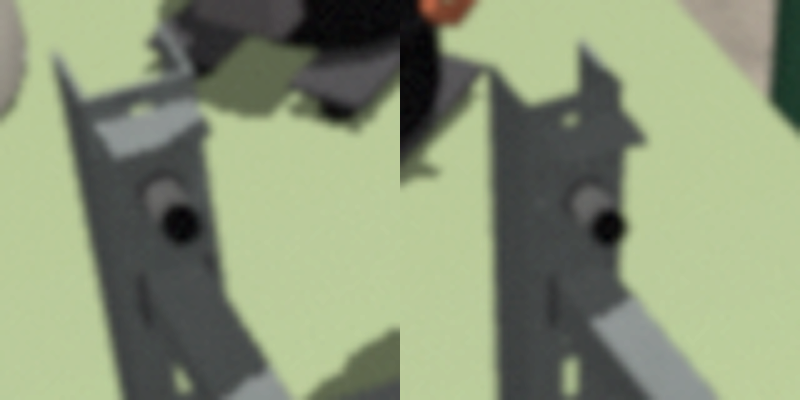

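The knob protrudes the same as on the partner. The gap from post top to flange also matches (13.9 vs 14.1 mm), so it is home and snapped. One quick check of yaw and sideways position before I hand in.

Run:
```python
from h import *
c,S=cam("side")
for n,b,z,ys in(("P",(150,215,90,180),.176,np.arange(.05,.16,.01)),("B",(250,320,70,170),.169,np.arange(.06,.16,.01))):
    p=S[b[2]:b[3],b[0]:b[1]].reshape(-1,3); q=p[abs(p[:,2]-z)<.006]; m=[]
    for y in ys:
        w=q[abs(q[:,1]-y)<.005]
        if len(w)>8: m.append((y,np.percentile(w[:,0],4)/2+np.percentile(w[:,0],96)/2))
    m=np.array(m);k=np.polyfit(*m.T,1); print(n,len(m),"yaw",90-np.degrees(np.arctan(k[0])),"x at face",np.polyval(k,.2 if n=="P" else .209))
```

```text
P 11 yaw 91.81077775264595 x at face 0.4432881947210909
B 10 yaw 92.36250908983251 x at face 0.6628971194130405
```

```bash
python3 -c "
from bench import robot
print(robot.hand_in())"
```

```text
the job is handed in; nothing more can be done
None
```

I hung the loose arm on the bare post, pressed it home and let go, then handed the job in (no verdict was shown); its height, knob position and angle match the other arm's, though the pin's snap was judged from the knob, not tested directly.

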